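# Get the braking resistor from behind the tall parts

## Robot

A 6-joint arm with a two-finger parallel gripper is mounted at the origin on the work surface. World frame = base frame: x ahead of the robot, y to its left, z up, the work surface at z = 0. Lengths are in mm, angles in rad, forces in N, time in s.
With the tool pointing down it reaches from about 275 to 1000 mm from the base axis. Payload 8.4 kg.
Tool frame: the origin (TCP) lies at the very end of the fingers, on their centre line; the grasp point (between the pads) lies 19 mm behind it; z points along the fingers, x is the direction in which the jaws open and shut, and the axes are right-handed (so a half turn about z gives the same grasp; the last joint's range is limited). The gripper opens to 85 mm and grips with 20 to 120 N. Pads are 22 mm wide; open, the fingers measure 114 mm over their backs; the gripper's body (76 mm by 85 mm) begins 54 mm behind the grasp point. The pads swing forward as they close: fully open they stand 13 mm farther back than shut.
Start: joints at [-1.17, 0.353, 1.633, -0, 1.155, -0.002], TCP at [244.996, -574.982, 231.281] pointing down, gripper open.
Joint ranges: [-2.63, 2.63], [-0.92, 2.1], [0.06, 2.66], [-1.3, 4.44], [0, 2.69], [-3.02, 3.02]. Speed limits (rad/s): [2.22, 2.22, 2.79, 3.14, 3.14, 3.14].

## Interface

Orientations are given as [roll, pitch, yaw] about the fixed x, y, z axes, in that order (R = Rz(yaw) Ry(pitch) Rx(roll)).
In Python, from rig import r gives the robot as it stands. The module is installed in compiled form; this text tells all that it offers.
- The arm moves only by the tool apply_moves, never from a script. Its argument "targets" is a list that holds one entry, the list of rows, each a list of 7 numbers: the gripper's target within -1 to 1 (fully open at 1, half-way at 0, shut at -1), then the shift along the tool's x, y, z in cm, then the turn, a rotation vector about the tool's x, y, z in degrees. A call has 1 to 8 rows; each row is the pose to reach, as a shift and turn from the pose measured when the call began, along the tool's axes at that moment; what a row does not reach only later rows make up. A row lasts 1/10 s, in which the tool goes at most 50 mm and 8.59 degrees, less where a joint would pass 70% of its speed; a pose out of reach is approached as far as the arm can. A call with a gripper value outside its range is refused whole. The fingers move at their own pace and stop on an object; "newtons" is the grip in N (left out, the last holds). Time passes only in rows, so rows that repeat a pose let the fingers close. It gives the time, the measured TCP pose, the force and the opening at its end, in the units of the state.
- r.sense(): the state, without advancing time (a new reading comes with each control period).
- r.grab_frame(name): name is "side" or "top" or "wrist"; returns a dict with "pixels" (420x560x3 uint8, red, green, blue), "fov_y" (degrees; the focal length in pixels is half the picture's height over the tangent of half this angle, whatever the lens; pixels are square), "cx", "cy" (the principal point, pixels), "D" ([k1, k2, p1, p2, k3] as OpenCV has them; the pictures are not rectified), "R" (3x3) and "t" (3): a world point X has camera coordinates R X + t; the wrist camera has in their place "mount" (4x4, takes a point from camera to tool coordinates, whose origin is the TCP and whose axes are the tool frame's). Camera axes: x right, y down, z forward; pixel columns grow to the right and rows downward; lengths in mm; the calibration is good to about 2 mm. A picture is of the moment at which its call begins: read the wrist's pose just before it. There is no depth.
- r.sign_off(): hands the job in, once; it reports no verdict.
The state is a dict: "clock": time; "qpos": joint angles; "qvel": joint speeds; "joint_efforts": joint torques, N m; "eef_pos": TCP position; "tcp_rot": TCP orientation; "contact_force": force on the tool from outside, world axes, zero at the start; "wrist_torque": the same for the moment, N m; "opening": opening from 0.0 (shut) to 1.0 (fully open).
Only numpy, scipy, OpenCV 4.12 (cv2) and the standard library are available. Lean on these libraries where they do the work, as an engineer would, in place of code of your own. Each camera call takes 0.05 s, during which the arm holds its last target. There are 200 camera calls.

## Task

Fetch the gold finned resistor from the back of the kitting tray: first stand the three tall parts that block it (blue capacitor, black heat sink, orange relay) upright on the blue side mat, leaving the resistor where it is, then lay the resistor flat on the white strip of the green circuit board, centred and along the strip. With the resistor laid down, put each tall part back upright on the same spot of the tray it came from. Do not let a tall part fall over, and leave the solder spool and the flux bottle alone.

Things in the scene. Friction and masses are not known exactly. Their poses are not given: they have to be found in the camera images.
- capacitor: blue electrolytic capacitor, an upright cylinder 36 mm across and 85 mm tall with a silver top, about 0.11 kg, loose. Origin at the centre of its underside, z up along it. At the start it stands on one of the three front spots of the kitting tray (which one varies).
- heatsink: black finned aluminium heat sink standing upright, a square block 36 x 36 mm, 85 mm tall, about 0.15 kg, loose. Origin at the centre of its underside, z up, x and y square to its sides. At the start on one of the three front spots of the tray.
- relay: orange plug-in relay with a black foot and a small white square on top, standing upright, 36 x 36 mm, 85 mm tall, about 0.10 kg, loose. Origin at the centre of its underside, z up, x and y square to its sides. At the start on one of the three front spots of the tray.
- resistor: gold finned braking resistor with white ceramic ends, a bar 120 mm long (its y), 34 mm wide (its x), 30 mm high, about 0.22 kg, loose. Origin at the centre of its underside, z up. At the start it lies across the tray close behind the row of tall parts (about 10 mm gap, too narrow for a finger); grip it across its 34 mm width. Either end may point either way.
- kit_tray: fixed pale grey kitting tray, 150 mm (x, pointing away from the robot) by 200 mm (y), floor 6 mm above the table, dark rim 4 mm thick, 16 mm above the table. Origin at the centre of its underside. The tall parts stand on three white 46 mm squares at x = -35 mm, y = -55, 0 and +55 mm (within 3 mm); the resistor lies on a white strip at x = +10 mm, y = 0.
- side_mat: flat blue rubber mat fixed on the table to the left or right of the tray, 250 mm (x) by 110 mm (y), 3 mm thick; room for the three tall parts side by side. Origin at the centre of its underside.
- board: fixed green circuit board in an aluminium frame, on the other side of the tray, 200 mm (x) by 150 mm (y). White strip for the resistor in its middle, 132 mm (along its x) by 44 mm (y), 12 mm above the table; components up to 26 mm high stand along the long edges, over 50 mm from the middle line. Origin at the centre of its underside, below the strip's middle.
- spool: bystander: small upright solder spool with blue flanges, 54 mm across, 50 mm tall, loose on the table beyond the tray. Origin at the centre of its underside. Leave it alone.
- flux: bystander: small green bottle with a red cap, 48 mm across, 105 mm tall, loose on the table beyond the tray. Origin at the centre of its underside. Leave it alone.

How it is judged (in metres and radians):
On the way, in this order (a step that is already met when the one before it is completed fails the run):
1. all three tall parts stand on the side mat, the resistor still in its place in the tray (x of capacitor in the frame of side_mat between -0.125 and 0.125 m and y of capacitor in the frame of side_mat between -0.055 and 0.055 m and z of each of capacitor, heatsink, relay in the frame of side_mat below 0.01 m and angle between each of capacitor, heatsink, relay's own z axis and vertical below 0.15 rad and x of heatsink in the frame of side_mat between -0.125 and 0.125 m and y of heatsink in the frame of side_mat between -0.055 and 0.055 m and x of relay in the frame of side_mat between -0.125 and 0.125 m and y of relay in the frame of side_mat between -0.055 and 0.055 m and distance of resistor from where it was at the start of the episode below 0.03 m), for 0.2 s.
2. the resistor lies released on the board's white strip, the three tall parts still on the side mat (horizontal distance between resistor and board below 0.014 m and z of resistor in the frame of board between 0.008 and 0.018 m and angle between resistor's own z axis and vertical below 0.12 rad and angle between the y axis of resistor and the x axis of board, either way round below 0.21 rad and x of capacitor in the frame of side_mat between -0.125 and 0.125 m and y of capacitor in the frame of side_mat between -0.055 and 0.055 m and z of each of capacitor, heatsink, relay in the frame of side_mat below 0.01 m and angle between each of capacitor, heatsink, relay's own z axis and vertical below 0.15 rad and x of heatsink in the frame of side_mat between -0.125 and 0.125 m and y of heatsink in the frame of side_mat between -0.055 and 0.055 m and x of relay in the frame of side_mat between -0.125 and 0.125 m and y of relay in the frame of side_mat between -0.055 and 0.055 m and linear speed of resistor below 0.02 m/s and angular speed of resistor below 0.2 rad/s and contact force between resistor and the fingers below 0.2 N), for 0.2 s.
At the end, for the whole second after the job is handed in: the resistor lies flat on the board's white strip, centre within 14 mm and within 0.21 rad along it; each tall part stands upright within 14 mm of where it stood at the start; all released and at rest (horizontal distance between resistor and board below 0.014 m and z of resistor in the frame of board between 0.008 and 0.018 m and angle between each of resistor, capacitor, heatsink, relay's own z axis and vertical below 0.12 rad and angle between the y axis of resistor and the x axis of board, either way round below 0.21 rad and linear speed of each of resistor, capacitor, heatsink, relay below 0.02 m/s and angular speed of each of resistor, capacitor, heatsink, relay below 0.2 rad/s and distance of each of capacitor, heatsink, relay from where it was at the start of the episode below 0.014 m); the robot touches nothing.
It fails at once if a tall part falls over (angle between any of capacitor, heatsink, relay's own z axis and vertical above 1 rad).
It fails at once if the solder spool or the flux bottle is disturbed (moved more than 20 mm) (distance of any of spool, flux from where it was at the start of the episode above 0.02 m).
It also fails if it takes over 141 s, if anything falls off the work surface, if the arm or the gripper's body presses on something with over 40 N, if the wrist force passes 120 N, or if a joint passes its speed limit or range.

## Working session

There is one attempt and no reset: what is moved stays moved. The work goes in short steps, Python scripts to look and compute and a tool call to move; the robot and the scene stay as the last step left them, time stands still between calls to the robot, and variables do not carry over. Pictures are saved under pics/ and viewed, about 12 in all and at most 16, crops included, and the job is handed in when it is done.

Besides the shell and the picture viewer there is one more tool, called as name(argument=value, ...), one argument or row to a line, values as JSON. apply_moves: Moves the arm, as the interface text tells. Its arguments: {"type":"object","properties":{"targets":{"type":"array"},"newtons":{"type":"number"}},"required":["targets"]}

```bash
ls; mkdir -p pics; cat > h.py <<'E'
from rig import r
import numpy as np, cv2, json, pickle
from scipy.spatial.transform import Rotation as Ro
def cam(name):
    s=r.sense(); f=r.grab_frame(name); p=f["pixels"]; H=p.shape[0]
    fl=H/2/np.tan(np.radians(f["fov_y"])/2)
    f["K"]=np.array([[fl,0,f["cx"]],[0,fl,f["cy"]],[0,0,1]]); f["s"]=s
    if "mount" in f:
        T=np.eye(4); T[:3,:3]=rot(s); T[:3,3]=s["eef_pos"]
        M=np.linalg.inv(T@np.array(f["mount"])); f["R"]=M[:3,:3]; f["t"]=M[:3,3]
    pickle.dump({k:f[k] for k in("K","D","R","t","pixels")},open(f"{name}.pkl","wb"))
    return f
def rot(s):
    a=np.array(s["tcp_rot"],float)
    return a if a.shape==(3,3) else Ro.from_euler('xyz',a).as_matrix()
def load(n): return pickle.load(open(f"{n}.pkl","rb"))
def px2w(f,uv,z):
    n=cv2.undistortPoints(np.array(uv,float).reshape(-1,1,2),f["K"],np.array(f["D"],float)).reshape(-1,2)
    R=np.array(f["R"]);t=np.array(f["t"]);c=-R.T@t
    d=np.c_[n,np.ones(len(n))]@R; k=(np.broadcast_to(z,len(n))-c[2])/d[:,2]
    return c+k[:,None]*d
def w2px(f,X):
    return cv2.projectPoints(np.array(X,float).reshape(-1,3),cv2.Rodrigues(np.array(f["R"]))[0],np.array(f["t"],float),f["K"],np.array(f["D"],float))[0].reshape(-1,2)
def save(img,name,crop=None,sc=1):
    if crop: x0,y0,x1,y1=crop; img=img[y0:y1,x0:x1]
    img=cv2.resize(img,None,fx=sc,fy=sc,interpolation=cv2.INTER_CUBIC)
    cv2.imwrite(f"pics/{name}.png",img[:,:,::-1])
E
python3 - <<'E'
from h import *
print(r.sense())
f=cam("top"); save(f["pixels"],"top0",sc=1.4)
print(f["R"],f["t"],f["D"],f["K"])
f=cam("side"); save(f["pixels"],"side0",sc=1.4)
E
```

```text
pics
{'clock': 0.0, 'qpos': array([-1.17042120e+00,  3.53669423e-01,  1.63416117e+00,  5.92960406e-06,
        1.15517846e+00, -2.39960507e-03]), 'qvel': array([-6.62949580e-05,  2.19747424e-03,  9.72706113e-05, -1.59880092e-03,
        4.71847218e-04, -8.56117691e-04]), 'joint_efforts': array([ 1.06516669e-03, -6.05235171e+01, -3.42059362e+01,  2.09445029e-04,
        9.19329061e-03, -2.36413854e-05]), 'eef_pos': array([ 244.79523983, -574.53692881,  230.53682074]), 'tcp_rot': array([-3.14158383e+00,  1.41638111e-03, -1.16802399e+00]), 'contact_force': array([ 0.27336733, -0.09375901, -0.04238739]), 'wrist_torque': array([0.04232732, 0.05184149, 0.00826572]), 'opening': 1.000236243947511}
[[ 0.01077202 -0.99986319  0.01255278]
 [-0.98037099 -0.01303187 -0.19673052]
 [ 0.19686719 -0.01018719 -0.98037724]] [ -8.54716796 625.74858762 888.08836595] [0.01236293 0.         0.         0.         0.        ] [[412.65158802   0.         276.34232737]
 [  0.         412.65158802 205.73667392]
 [  0.           0.           1.        ]]
```

View pics/top0.png

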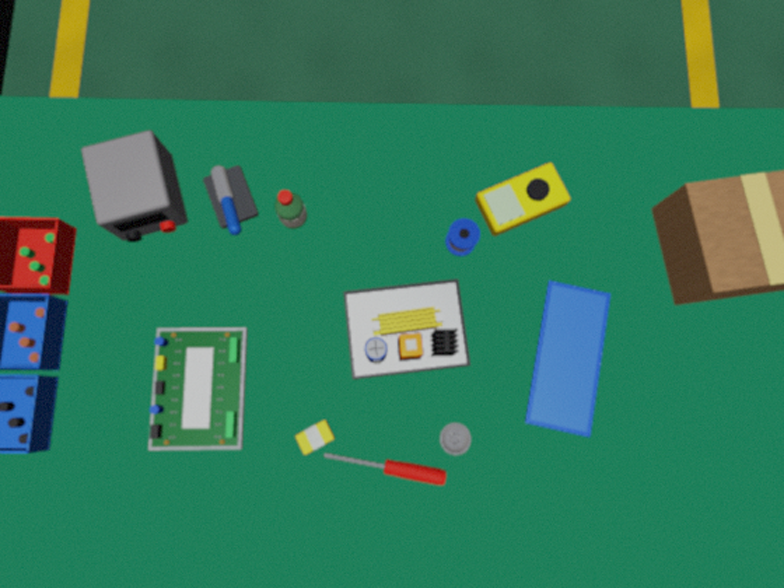

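View pics/side0.png

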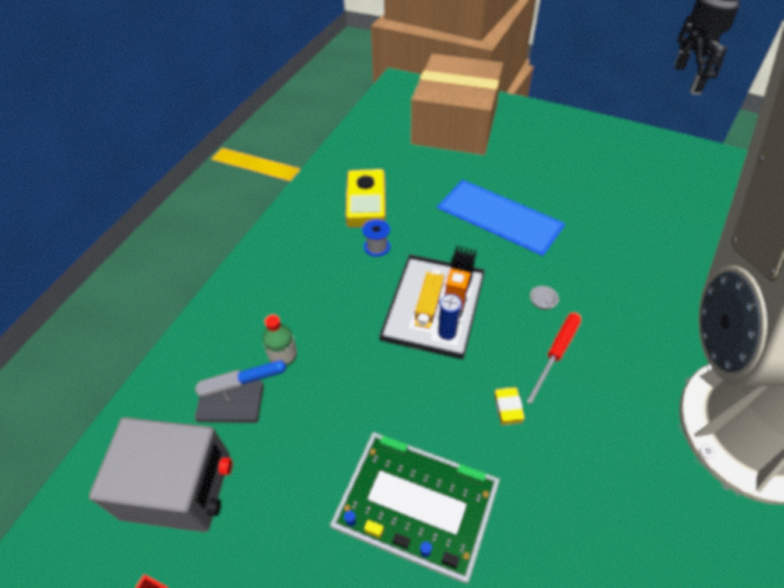

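The top view shows the tray in the middle (corners about (347,292), (460,281), (468,365), (354,377) in the enlarged picture). The order from left (+y) is capacitor, relay, heat sink, with the resistor behind them. The mat is on the right (-y) and the board on the left (+y). I'll look at crops for measuring.

```bash
python3 - <<'E'
from h import *
f=load("top"); save(f["pixels"],"c1",(236,190,346,278),7)
a=cv2.resize(f["pixels"][225:330,95:195],None,fx=4,fy=4,interpolation=2)
b=cv2.resize(f["pixels"][195:320,360:450],None,fx=4,fy=4,interpolation=2)
im=np.zeros((500,800,3),np.uint8); im[:420,:400]=a; im[:500,400:760]=b; save(im,"c2")
E
```

```text
(no output)
```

View pics/c1.png

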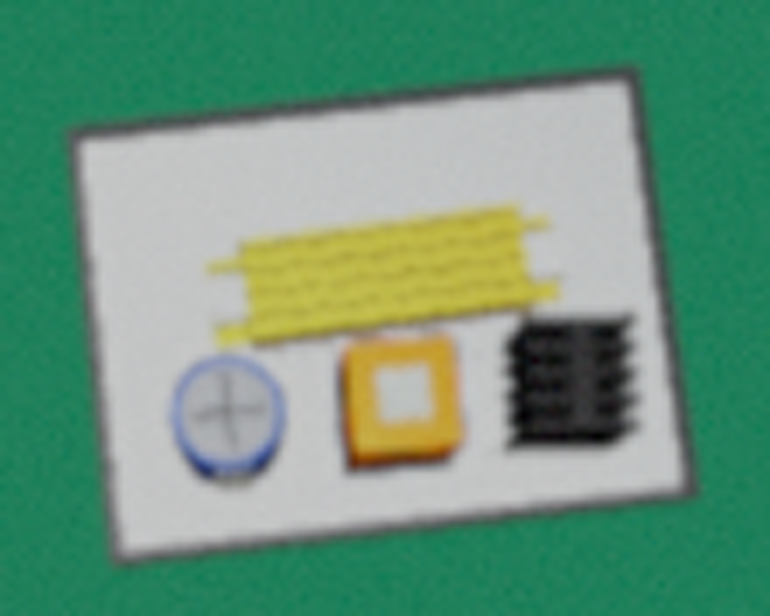

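View pics/c2.png

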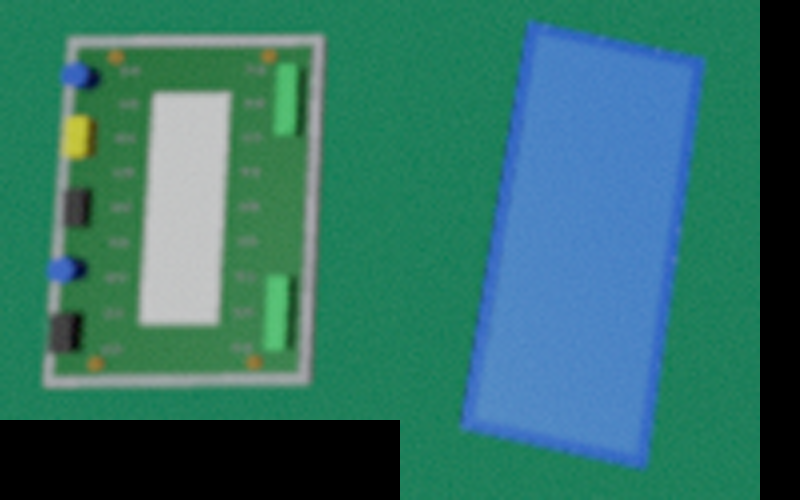

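The crops show:
- **Tray rim corners (c1):** (72,132), (636,68), (697,494) and (116,562).
- **Part tops (c1):** capacitor (228,413), relay (404,393), heat sink about (572,378). The resistor body centre is about (386,274).
- **Strip corners (c2):** (152,93), (232,92), (219,325) and (138,325).
- **Mat corners (c2):** (530,22), (704,62), (645,467) and (462,430).

```bash
cat > m.py <<'E'
from h import *
f=load("top")
def c1(p,z): return px2w(f,np.array(p)/7+[236,190]-.43,z)
def a2(p,z): return px2w(f,np.array(p)/4+[95,225]-.37,z)
def b2(p,z): return px2w(f,(np.array(p)-[400,0])/4+[360,195]-.37,z)
def fit(W,L): # 2D rigid: L local -> W
    W=np.array(W)[:,:2];L=np.array(L,float);w0=W.mean(0);l0=L.mean(0)
    a=np.sum((L-l0)[:,0]*(W-w0)[:,1]-(L-l0)[:,1]*(W-w0)[:,0]);b=np.sum((L-l0)*(W-w0))
    th=np.arctan2(a,b);R=np.array([[np.cos(th),-np.sin(th)],[np.sin(th),np.cos(th)]])
    t=w0-R@l0;return t,R,th,np.round(W-(L@R.T+t),1)
def rc(hx,hy): return [[hx,hy],[hx,-hy],[-hx,-hy],[-hx,hy]]
tray=fit(c1([(72,132),(636,68),(697,494),(116,562)],16),rc(75,100))
board=fit(a2([(152,93),(232,92),(219,325),(138,325)],12),rc(66,22))
mat=fit(b2([(530,22),(704,62),(645,467),(462,430)],3),rc(125,55))
if __name__=="__main__":
    for n,x in zip(("tray","board","mat"),(tray,board,mat)): print(n,x[0].round(1),x[2].round(4),x[3].tolist())
    for n,l in (("cap",(-35,55)),("rel",(-35,0)),("hs",(-35,-55)),("res",(10,0))): print(n,(tray[0]+tray[1]@np.array(l)).round(1))
    print("seen",c1([(228,413),(404,393),(572,378)],91).round(1),c1([(386,274)],36).round(1))
    q=c1([(242,243),(519,205),(531,306),(252,343)],36); print(q.round(1), np.degrees(np.arctan2(*(q[1]-q[0])[[0,1]])))
    for x in(-80,0,80): print("mat",x,(mat[0]+mat[1]@np.array([x,0])).round(1))
    s=r.sense();print(s["eef_pos"],s["tcp_rot"])
E
python3 m.py
```

```text
tray [566.9 -34.8] 0.127 [[-1.1, -2.0], [-1.3, 1.5], [1.0, 1.9], [1.4, -1.4]]
board [463.5 312.5] 0.0176 [[0.6, 1.5], [1.0, -1.5], [-1.0, -1.2], [-0.6, 1.1]]
mat [ 522.1 -314.1] -0.2051 [[-0.1, -0.9], [-1.4, 1.1], [2.1, 0.7], [-0.6, -0.9]]
cap [525.2  15.4]
rel [532.2 -39.2]
hs [539.1 -93.8]
res [576.8 -33.5]
seen [[524.3  16.2  91. ]
 [531.2 -38.8  91. ]
 [536.6 -91.5  91. ]] [[576.6 -35.6  36. ]]
[[586.5  12.8  36. ]
 [600.6 -80.2  36. ]
 [566.5 -84.1  36. ]
 [552.9   9.   36. ]] 171.37338184073982
mat -80 [ 443.8 -297.8]
mat 0 [ 522.1 -314.1]
mat 80 [ 600.5 -330.4]
[ 244.82409552 -574.60690302  230.63797757] [-3.14158364e+00  1.22980953e-03 -1.16802568e+00]
```

```bash
cat > to.py <<'E'
import sys
from h import *
s=r.sense();R=rot(s);p=s["eef_pos"]
print("t",round(s["clock"],2),p.round(1),"yaw",round(float(np.arctan2(R[1,0],R[0,0])),3),"open",round(float(s["opening"]),3),"F",s["contact_force"].round(1))
for a in sys.argv[1:]:
    x,y,z,w=map(float,a.split(","))
    T=Ro.from_euler('xyz',[np.pi,0,w]).as_matrix()
    print(a,"shift cm",(R.T@(np.array([x,y,z])-p)/10).round(2),"turn",np.degrees(Ro.from_matrix(R.T@T).as_rotvec()).round(1))
E
python3 to.py 538,-93,160,0.127
```

```text
t 0.1 [ 244.8 -574.6  230.6] yaw -1.168 open 0.999 F [ 0.  -0.5 -0.3]
538,-93,160,0.127 shift cm [-32.81 -45.85   7.1 ] turn [ -0.    0.1 -74.2]
```

apply_moves(
  targets=[
    [[0.4,-32.8,-45.9,7.1,0,0,-74.2],[0.4,-32.8,-45.9,7.1,0,0,-74.2],[0.4,-32.8,-45.9,7.1,0,0,-74.2],[0.4,-32.8,-45.9,7.1,0,0,-74.2],[0.4,-32.8,-45.9,7.1,0,0,-74.2],[0.4,-32.8,-45.9,7.1,0,0,-74.2],[0.4,-32.8,-45.9,7.1,0,0,-74.2],[0.4,-32.8,-45.9,7.1,0,0,-74.2]],
  ],
  newtons=40,
)

```text
clock: 0.9
eef_pos: [451.9, -234.1, 180.9]
tcp_rot: [-3.14, 0.0, 0.038]
contact_force: [0.3, -0.5, 1.1]
opening: 0.701
```

```bash
python3 to.py 538,-93,160,0.127
```

```text
t 0.9 [ 451.9 -234.1  180.9] yaw 0.038 open 0.701 F [ 0.3 -0.5  1.1]
538,-93,160,0.127 shift cm [  9.14 -13.77   2.1 ] turn [-0.1  0.  -5.1]
```

apply_moves(
  targets=[
    [[0.4,9.1,-13.8,2.1,0,0,-5.1],[0.4,9.1,-13.8,2.1,0,0,-5.1],[0.4,9.1,-13.8,2.1,0,0,-5.1],[0.4,9.1,-13.8,2.1,0,0,-5.1],[0.4,9.1,-13.8,2.1,0,0,-5.1],[0.4,9.1,-13.8,2.1,0,0,-5.1]],
  ],
)

```text
clock: 1.5
eef_pos: [537.1, -92.7, 159.7]
tcp_rot: [-3.14, 0.001, 0.128]
contact_force: [-0.7, -0.4, -0.3]
opening: 0.699
```

```bash
python3 - <<'E'
from h import *
f=cam("wrist"); im=f["pixels"].copy()
for n,x,y in(("c",524.7,16),("r",531.5,-39),("h",538,-93)):
    u=w2px(f,[[x,y,91]])[0]; print(n,u.round(1))
    cv2.drawMarker(im,tuple(int(v) for v in u.round()),(255,0,255),0,14,1)
from m import tray
q=w2px(f,[[*(tray[0]+tray[1]@np.array(l)),16] for l in((75,100),(75,-100),(-75,-100),(-75,100))])
cv2.polylines(im,[q.round().astype(int)],True,(255,0,0),1)
save(im,"w1",sc=1.4)
E
python3 to.py 538,-93,48,0.127
```

```text
c [285.6  39.2]
r [285.  141.8]
h [284.2 227.9]
t 1.55 [536.9 -93.3 159.9] yaw 0.127 open 0.703 F [ 0.5 -0.4  0.2]
538,-93,48,0.127 shift cm [ 0.12 -0.   11.19] turn [-0.1  0.1  0. ]
```

View pics/w1.png

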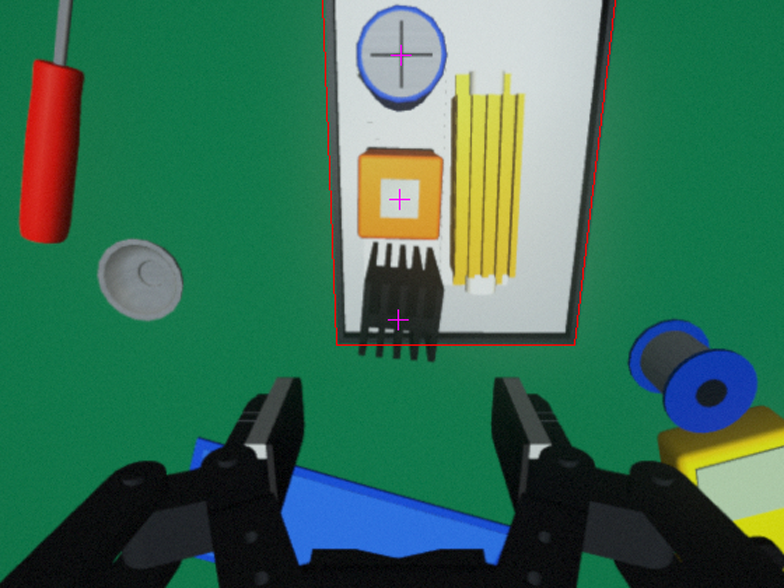

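The wrist view confirms the predicted tops to within 1–2 mm (markers at the capacitor, relay and heat sink centres), with the jaws straddling along tray x. I'll go down and grip the heat sink.

apply_moves(
  targets=[
    [[0.4,0.1,0,4,0,0,0],[0.4,0.1,0,8,0,0,0],[0.4,0.1,0,11.2,0,0,0],[0.4,0.1,0,11.2,0,0,0],[-0.6,0.1,0,11.2,0,0,0],[-0.6,0.1,0,11.2,0,0,0],[-0.6,0.1,0,11.2,0,0,0],[-0.6,0.1,0,11.2,0,0,0]],
  ],
)

```text
clock: 2.35
eef_pos: [538.9, -93.5, 49.5]
tcp_rot: [-3.142, -0.001, 0.127]
contact_force: [-0.8, -1.7, 7.5]
opening: 0.432
```

```bash
python3 to.py 538,-93,130,0.127 600.5,-330.4,140,0.127
```

```text
t 2.35 [538.9 -93.5  49.5] yaw 0.127 open 0.432 F [-0.8 -1.7  7.5]
538,-93,130,0.127 shift cm [-0.07 -0.06 -8.05] turn [-0.  -0.1  0. ]
600.5,-330.4,140,0.127 shift cm [ 3.12 24.28 -9.05] turn [-0.  -0.1  0. ]
```

apply_moves(
  targets=[
    [[-0.6,0,0,-4,0,0,0],[-0.6,0,0,-8,0,0,0],[-0.6,0.5,4,-9,0,0,0],[-0.6,1,8,-9,0,0,0],[-0.6,1.6,12,-9,0,0,0],[-0.6,2.1,16,-9,0,0,0],[-0.6,2.6,20,-9,0,0,0],[-0.6,3.1,24.3,-9,0,0,0]],
  ],
)

```text
clock: 3.15
eef_pos: [600.6, -331.9, 140.2]
tcp_rot: [3.142, -0.002, 0.127]
contact_force: [0.3, 0.9, -2.0]
opening: 0.434
```

```bash
python3 to.py 600.5,-330.4,47,0.127
```

```text
t 3.15 [ 600.6 -331.9  140.2] yaw 0.127 open 0.434 F [ 0.3  0.9 -2. ]
600.5,-330.4,47,0.127 shift cm [-0.   -0.15  9.32] turn [ 0.  -0.1  0. ]
```

apply_moves(
  targets=[
    [[-0.6,0,-0.1,4,0,0,0],[-0.6,0,-0.1,7.5,0,0,0],[-0.6,0,-0.1,8.8,0,0,0],[-0.6,0,-0.1,9.25,0,0,0],[-0.6,0,-0.1,9.3,0,0,0],[0.1,0,-0.1,9.3,0,0,0],[0.4,0,-0.1,9.3,0,0,0],[0.4,0,-0.1,9.3,0,0,0]],
  ],
)

```text
clock: 3.95
eef_pos: [601.5, -331.2, 48.6]
tcp_rot: [3.14, -0.004, 0.128]
contact_force: [0.3, 0.5, 0.1]
opening: 0.701
```

```bash
python3 to.py 600.5,-330.4,140,0.127 531.5,-39,150,0.127
```

```text
t 3.95 [ 601.5 -331.2   48.6] yaw 0.128 open 0.701 F [0.3 0.5 0.1]
600.5,-330.4,140,0.127 shift cm [-0.05 -0.08 -9.14] turn [ 0.1 -0.2  0. ]
531.5,-39,150,0.127 shift cm [ -3.18 -29.86 -10.2 ] turn [ 0.1 -0.2  0. ]
```

apply_moves(
  targets=[
    [[0.4,0,0,-4.5,0,0,0],[0.4,0,0,-9,0,0,0],[0.4,-0.5,-5,-10.2,0,0,0],[0.4,-1.1,-10,-10.2,0,0,0],[0.4,-1.6,-15,-10.2,0,0,0],[0.4,-2.2,-20,-10.2,0,0,0],[0.4,-2.7,-25,-10.2,0,0,0],[0.4,-3.2,-29.9,-10.2,0,0,0]],
  ],
)

```text
clock: 4.75
eef_pos: [531.4, -38.9, 150.9]
tcp_rot: [3.14, -0.006, 0.127]
contact_force: [0.3, 0.5, -0.9]
opening: 0.7
```

```bash
python3 to.py 531.5,-39,48,0.127; python3 - <<'E'
from h import *
f=cam("side"); save(f["pixels"],"s1",sc=1.4)
E
```

```text
t 4.75 [531.4 -38.9 150.9] yaw 0.127 open 0.7 F [ 0.3  0.5 -0.9]
531.5,-39,48,0.127 shift cm [-0.05 -0.   10.29] turn [ 0.1 -0.3  0. ]
```

View pics/s1.png

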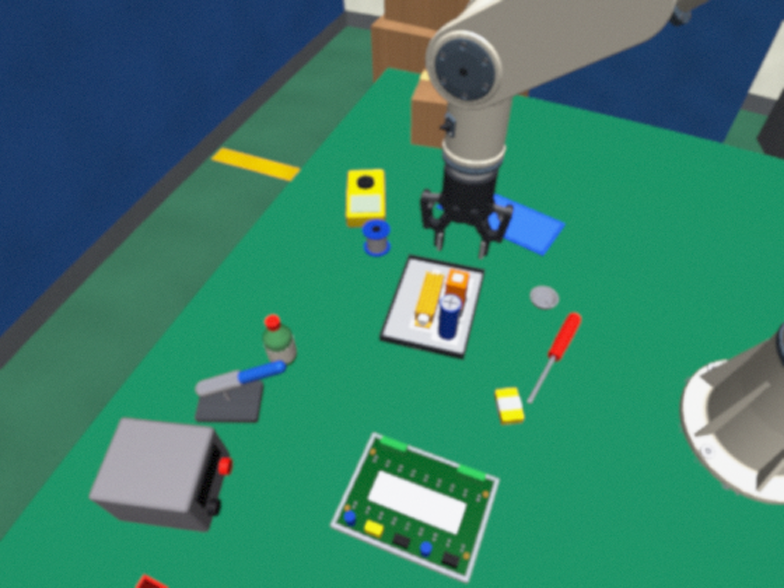

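The arm hides the heat sink; the relay, capacitor and resistor are undisturbed. Next is the relay.

apply_moves(
  targets=[
    [[0.4,0,0,4,0,-0.3,0],[0.4,0,0,8,0,-0.3,0],[0.4,0,0,10.3,0,-0.3,0],[0.4,0,0,10.3,0,-0.3,0],[-0.6,0,0,10.3,0,-0.3,0],[-0.6,0,0,10.3,0,-0.3,0],[-0.6,0,0,10.3,0,-0.3,0],[-0.6,0,0,10.3,0,-0.3,0]],
  ],
)

```text
clock: 5.6
eef_pos: [530.5, -33.0, 49.0]
tcp_rot: [-3.14, -0.001, 0.128]
contact_force: [-1.2, -0.3, 8.2]
opening: 0.415
```

```bash
python3 to.py 531.5,-39,130,0.127 522,-314,140,0.127
```

```text
t 5.6 [530.5 -33.   49. ] yaw 0.128 open 0.415 F [-1.2 -0.3  8.2]
531.5,-39,130,0.127 shift cm [ 0.03  0.6  -8.1 ] turn [-0.1 -0.   0.1]
522,-314,140,0.127 shift cm [-4.43 27.75 -9.13] turn [-0.1 -0.   0.1]
```

apply_moves(
  targets=[
    [[-0.6,0,0,-4,0,0,0],[-0.6,-0.5,3,-7.5,0,0,0],[-0.6,-1.2,7.5,-9,0,0,0],[-0.6,-1.9,12,-9,0,0,0],[-0.6,-2.6,17,-9,0,0,0],[-0.6,-3.4,22,-9,0,0,0],[-0.6,-4.3,27,-9,0,0,0],[-0.6,-4.3,27,-9,0,0,0]],
  ],
)

```text
clock: 6.4
eef_pos: [522.3, -312.2, 139.7]
tcp_rot: [3.139, -0.003, 0.125]
contact_force: [-0.0, 0.8, -1.1]
opening: 0.42
```

```bash
python3 to.py 522,-308,47,0.127
```

```text
t 6.4 [ 522.3 -312.2  139.7] yaw 0.125 open 0.42 F [-0.   0.8 -1.1]
522,-308,47,0.127 shift cm [-0.   -0.44  9.27] turn [ 0.1 -0.1 -0.1]
```

apply_moves(
  targets=[
    [[-0.6,0,-0.4,4,0,0,0],[-0.6,0,-0.4,7.5,0,0,0],[-0.6,0,-0.4,8.8,0,0,0],[-0.6,0,-0.4,9.3,0,0,0],[-0.6,0,-0.4,9.4,0,0,0],[0.1,0,-0.4,9.4,0,0,0],[0.4,0,-0.4,9.4,0,0,0],[0.4,0,-0.4,9.4,0,0,0]],
  ],
)

```text
clock: 7.2
eef_pos: [522.8, -308.7, 46.7]
tcp_rot: [3.138, -0.004, 0.125]
contact_force: [-0.2, -0.1, 0.2]
opening: 0.702
```

```bash
python3 to.py 524.7,16,150,0.127
```

```text
t 7.2 [ 522.8 -308.7   46.7] yaw 0.125 open 0.702 F [-0.2 -0.1  0.2]
524.7,16,150,0.127 shift cm [  4.27 -32.16 -10.41] turn [ 0.2 -0.2 -0.1]
```

apply_moves(
  targets=[
    [[0.4,0,0,-5,0.2,-0.2,0],[0.4,0,0,-9,0.2,-0.2,0],[0.4,0.6,-5,-10.4,0.2,-0.2,0],[0.4,1.3,-10,-10.4,0.2,-0.2,0],[0.4,2,-15,-10.4,0.2,-0.2,0],[0.4,2.6,-20,-10.4,0.2,-0.2,0],[0.4,3.3,-25,-10.4,0.2,-0.2,0],[0.4,4,-30,-10.4,0.2,-0.2,0]],
  ],
)

```text
clock: 8.0
eef_pos: [524.7, -8.3, 150.7]
tcp_rot: [-3.141, -0.002, 0.124]
contact_force: [0.2, 0.1, -0.0]
opening: 0.697
```

```bash
python3 to.py 524.7,16,130,0.127
```

```text
t 8.0 [524.7  -8.3 150.7] yaw 0.124 open 0.697 F [ 0.2  0.1 -0. ]
524.7,16,130,0.127 shift cm [ 0.3  -2.41  2.07] turn [-0.  -0.1 -0.1]
```

Settle above the capacitor, and take a wrist check.

apply_moves(
  targets=[
    [[0.4,0.3,-2.4,2,0,0,0],[0.4,0.3,-2.4,2,0,0,0],[0.4,0.3,-2.4,2,0,0,0]],
  ],
)

```text
clock: 8.3
eef_pos: [524.6, 16.4, 130.8]
tcp_rot: [3.142, -0.002, 0.126]
contact_force: [0.1, -0.5, 0.1]
opening: 0.699
```

```bash
python3 to.py 524.7,16,48,0.127; python3 - <<'E'
from h import *
f=cam("side"); save(f["pixels"],"s2",(230,90,430,260),4)
E
```

```text
t 8.3 [524.6  16.4 130.8] yaw 0.126 open 0.699 F [ 0.1 -0.5  0.1]
524.7,16,48,0.127 shift cm [-0.01  0.04  8.28] turn [ 0.  -0.1 -0. ]
```

View pics/s2.png

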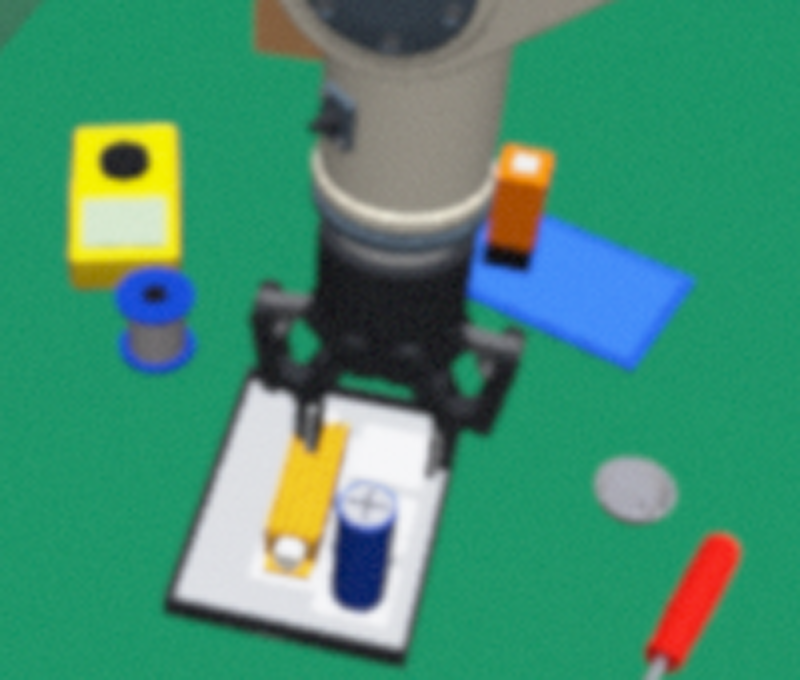

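The relay stands upright on the mat, and the capacitor is still in place. I'll descend on it.

apply_moves(
  targets=[
    [[0.4,0,0,3,0,0,0],[0.4,0,0,6,0,0,0],[0.4,0,0,8.3,0,0,0],[0.4,0,0,8.3,0,0,0],[-0.6,0,0,8.3,0,0,0],[-0.6,0,0,8.3,0,0,0],[-0.6,0,0,8.3,0,0,0],[-0.6,0,0,8.3,0,0,0]],
  ],
)

```text
clock: 9.15
eef_pos: [526.2, 15.5, 49.5]
tcp_rot: [3.141, -0.005, 0.125]
contact_force: [-1.2, -2.0, 7.1]
opening: 0.416
```

```bash
python3 to.py 444,-298,140,0.127
```

```text
t 9.15 [526.2  15.5  49.5] yaw 0.125 open 0.416 F [-1.2 -2.   7.1]
444,-298,140,0.127 shift cm [-12.03  30.08  -9.09] turn [ 0.  -0.3 -0.1]
```

apply_moves(
  targets=[
    [[-0.6,0,0,-4,0,0,0],[-0.6,-1,2.5,-7.5,0,0,0],[-0.6,-2.6,6.5,-9,0,0,0],[-0.6,-4.4,11,-9,0,0,0],[-0.6,-6.2,15.5,-9,0,0,0],[-0.6,-8,20,-9,0,0,0],[-0.6,-9.8,24.5,-9,0,0,0],[-0.6,-11.6,29,-9,0,0,0]],
  ],
)

```text
clock: 9.95
eef_pos: [446.2, -288.5, 139.8]
tcp_rot: [3.14, -0.005, 0.125]
contact_force: [0.9, 0.2, -1.4]
opening: 0.408
```

```bash
python3 to.py 444,-298,60,0.127
```

```text
t 9.95 [ 446.2 -288.5  139.8] yaw 0.125 open 0.408 F [ 0.9  0.2 -1.4]
444,-298,60,0.127 shift cm [-0.38  0.9   7.97] turn [ 0.1 -0.3 -0.1]
```

apply_moves(
  targets=[
    [[-0.6,-0.4,0.9,3,0,-0.3,0],[-0.6,-0.4,0.9,7,0,-0.3,0],[-0.6,-0.4,0.9,8.8,0,-0.3,0],[-0.6,-0.4,0.9,9.3,0,-0.3,0],[-0.6,-0.4,0.9,9.4,0,-0.3,0],[0.1,-0.4,0.9,9.4,0,-0.3,0],[0.4,-0.4,0.9,9.4,0,-0.3,0],[0.4,-0.4,0.9,9.4,0,-0.3,0]],
  ],
)

```text
clock: 10.75
eef_pos: [444.4, -298.1, 46.4]
tcp_rot: [3.14, -0.001, 0.125]
contact_force: [0.0, 1.0, 0.4]
opening: 0.698
```

```bash
python3 to.py 577,-34.5,140,0.14
```

```text
t 10.75 [ 444.4 -298.1   46.4] yaw 0.125 open 0.698 F [0.  1.  0.4]
577,-34.5,140,0.14 shift cm [ 16.46 -24.48  -9.39] turn [ 0.1 -0.1 -0.8]
```

apply_moves(
  targets=[
    [[0.4,0,0,-5,0,0,0],[0.4,0,0,-9.4,0,0,0],[0.4,2.7,-4,-9.4,0,0,-0.8],[0.4,5.4,-8,-9.4,0,0,-0.8],[0.4,8.1,-12,-9.4,0,0,-0.8],[0.4,10.8,-16,-9.4,0,0,-0.8],[0.4,13.5,-20,-9.4,0,0,-0.8],[0.4,16.4,-24.4,-9.4,0,0,-0.8]],
  ],
)

```text
clock: 11.55
eef_pos: [576.1, -35.8, 140.6]
tcp_rot: [3.139, -0.002, 0.14]
contact_force: [0.5, -1.0, 0.3]
opening: 0.701
```

apply_moves(
  targets=[
    [[0.4,0,0,0,0,0,0],[0.4,0,0,0,0,0,0]],
  ],
)

```text
clock: 11.75
eef_pos: [576.4, -34.6, 140.7]
tcp_rot: [3.139, -0.002, 0.142]
contact_force: [-0.5, -0.7, -0.1]
opening: 0.7
```

```bash
python3 to.py 577,-34.5,12,0.14; python3 - <<'E'
from h import *
f=cam("top"); 
a=cv2.resize(f["pixels"][185:325,325:450],None,fx=3.2,fy=3.2,interpolation=2)
g=cam("wrist"); im=g["pixels"].copy()
u=w2px(g,[[577,-34.5,36]])[0]; print(u)
cv2.drawMarker(im,tuple(int(v) for v in u.round()),(255,0,255),0,14,1)
b=cv2.resize(im,None,fx=.7,fy=.7); o=np.zeros((600,800,3),np.uint8); o[:a.shape[0],:a.shape[1]]=a; 
o[:294,400:792]=b; save(o,"m1")
E
```

```text
t 11.75 [576.4 -34.6 140.7] yaw 0.142 open 0.7 F [-0.5 -0.7 -0.1]
577,-34.5,12,0.14 shift cm [ 0.03 -0.03 12.87] turn [ 0.1 -0.1  0.1]
[284.38402118 207.87159439]
```

View pics/m1.png

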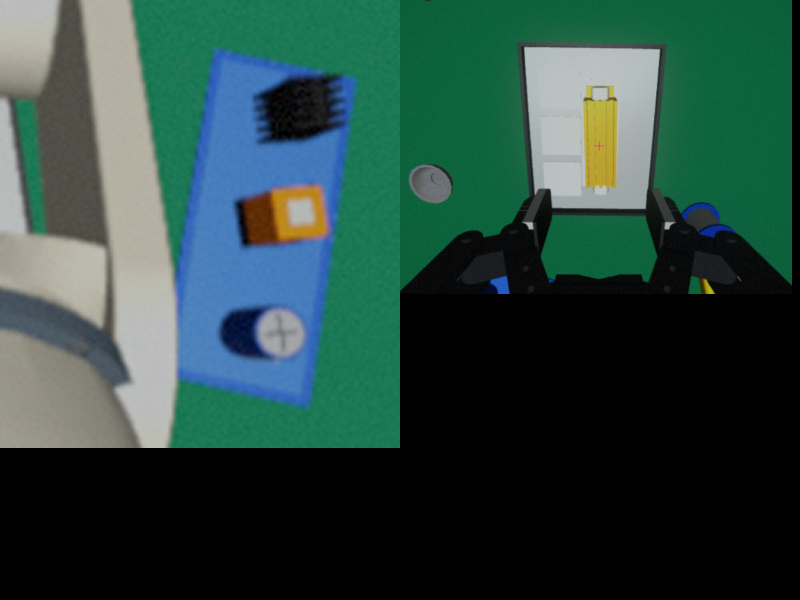

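All three tall parts stand upright on the mat. In the wrist view the resistor's gold body runs from about (600,97) to (600,187) and lies slightly above my marker at (599,146), so I'll check that.

```bash
python3 - <<'E'
from h import *
g=load("wrist")
q=[(x/.7,y/.7) for x,y in((600-400,98),(600-400,187),(584-400,98),(616-400,98),(584-400,187),(616-400,187))]
print(px2w(g,q,36).round(1))
save(g["pixels"],"w2",(240,100,330,300),3)
E
```

```text
[[571.   14.3  36. ]
 [584.8 -82.3  36. ]
 [555.4  12.1  36. ]
 [586.6  16.5  36. ]
 [567.3 -84.7  36. ]
 [602.4 -79.8  36. ]]
```

View pics/w2.png

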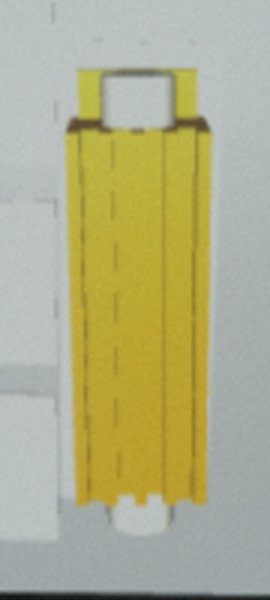

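Body centre comes out at (578,-34), yaw 0.142, which agrees. Now I'll grasp the resistor.

apply_moves(
  targets=[
    [[0.4,0.1,0,4,0,0,0],[0.4,0.1,0,8,0,0,0],[0.4,0.1,0,11.5,0,0,0],[0.4,0.1,0,12.9,0,0,0],[0.4,0.1,0,12.9,0,0,0],[-0.6,0.1,0,12.9,0,0,0],[-0.6,0.1,0,12.9,0,0,0],[-0.6,0.1,0,12.9,0,0,0]],
  ],
  newtons=60,
)

```text
clock: 12.65
eef_pos: [578.3, -36.9, 13.6]
tcp_rot: [3.138, -0.005, 0.14]
contact_force: [-0.1, -1.5, 5.9]
opening: 0.383
```

apply_moves(
  targets=[
    [[-0.6,0,0,0,0,0,0]],
  ],
)

```text
clock: 12.75
eef_pos: [579.0, -36.9, 14.8]
tcp_rot: [3.138, -0.007, 0.14]
contact_force: [-0.2, 0.3, -1.4]
opening: 0.383
```

```bash
python3 to.py 577,-34.5,120,0.14 463.5,312.5,120,1.588
```

```text
t 12.75 [579.  -36.9  14.8] yaw 0.14 open 0.383 F [-0.2  0.3 -1.4]
577,-34.5,120,0.14 shift cm [ -0.09  -0.23 -10.52] turn [ 0.2 -0.4 -0. ]
463.5,312.5,120,1.588 shift cm [ -6.5  -36.17 -10.7 ] turn [  0.4  -0.2 -83. ]
```

apply_moves(
  targets=[
    [[-0.6,0,0,-3.5,0,0,0],[-0.6,0,0,-7.5,0,0,0],[-0.6,-0.8,-4.5,-10.7,0,0,-8],[-0.6,-1.6,-9,-10.7,0,0,-16],[-0.6,-2.4,-13.5,-10.7,0,0,-24],[-0.6,-3.2,-18,-10.7,0,0,-32],[-0.6,-4,-22.5,-10.7,0,0,-40],[-0.6,-4.8,-27,-10.7,0,0,-48]],
  ],
)

```text
clock: 13.55
eef_pos: [492.3, 225.8, 121.1]
tcp_rot: [3.134, -0.002, 0.983]
contact_force: [1.2, -0.1, -1.0]
opening: 0.382
```

```bash
python3 to.py 466.5,312.5,110,1.588
```

```text
t 13.55 [492.3 225.8 121.1] yaw 0.983 open 0.382 F [ 1.2 -0.1 -1. ]
466.5,312.5,110,1.588 shift cm [ 5.79 -6.96  1.07] turn [  0.5   0.  -34.7]
```

apply_moves(
  targets=[
    [[-0.6,1.5,-1.8,0.5,0.2,0,-8],[-0.6,3,-3.5,1,0.4,0,-16],[-0.6,4.5,-5.2,1,0.5,0,-24],[-0.6,5.8,-7,1,0.5,0,-31],[-0.6,5.8,-7,1,0.5,0,-34.7],[-0.6,5.8,-7,1,0.5,0,-34.7],[-0.6,5.8,-7,1,0.5,0,-34.7]],
  ],
)

```text
clock: 14.25
eef_pos: [466.2, 312.7, 111.0]
tcp_rot: [-3.141, -0.0, 1.587]
contact_force: [-0.4, 0.3, -0.7]
opening: 0.383
```

```bash
python3 to.py 466.5,312.5,21,1.588; python3 - <<'E'
from h import *
from m import board
g=cam("wrist"); im=g["pixels"].copy()
q=w2px(g,[[*(board[0]+board[1]@np.array(l)),12] for l in((66,22),(66,-22),(-66,-22),(-66,22))])
cv2.polylines(im,[q.round().astype(int)],True,(255,0,0),1)
save(im,"w3",sc=1.4)
E
```

```text
t 14.25 [466.2 312.7 111. ] yaw 1.587 open 0.383 F [-0.4  0.3 -0.7]
466.5,312.5,21,1.588 shift cm [-0.03  0.03  9.  ] turn [-0.  -0.  -0.1]
```

View pics/w3.png

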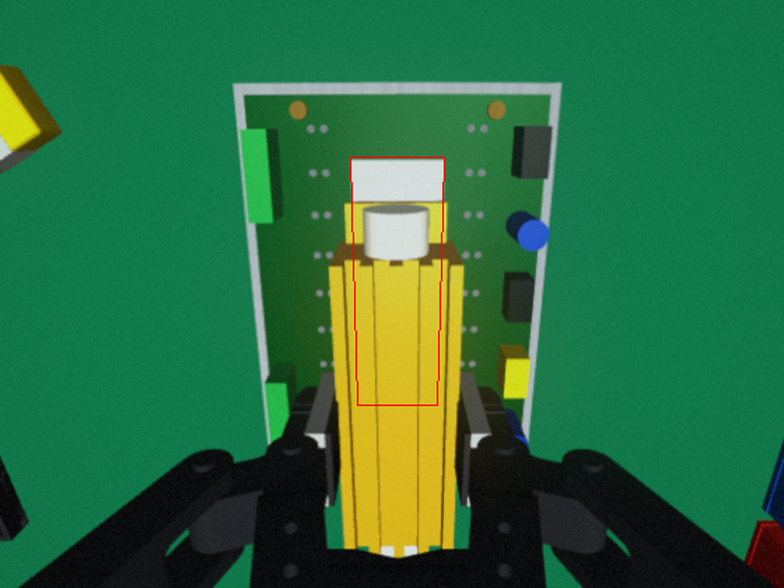

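The predicted strip outline matches the picture ((352,157) to (444,157) at the far end). The resistor is aligned, so I'll lower it.

apply_moves(
  targets=[
    [[-0.6,0,0,4,0,0,0],[-0.6,0,0,7.5,0,0,0],[-0.6,0,0,8.6,0,0,0],[-0.6,0,0,9,0,0,0],[-0.6,0,0,9.1,0,0,0],[-0.6,0,0,9.1,0,0,0]],
  ],
)

```text
clock: 14.9
eef_pos: [467.2, 313.0, 21.2]
tcp_rot: [3.14, -0.001, 1.586]
contact_force: [0.4, 0.1, -1.6]
opening: 0.384
```

```bash
python3 to.py 466.5,312.5,20,1.588
```

```text
t 14.9 [467.2 313.   21.2] yaw 1.586 open 0.384 F [ 0.4  0.1 -1.6]
466.5,312.5,20,1.588 shift cm [-0.05 -0.07  0.12] turn [ 0.1 -0.1 -0.1]
```

apply_moves(
  targets=[
    [[-0.6,0,-0.05,0.15,0,0,0],[-0.6,0,-0.05,0.2,0,0,0],[0,0,-0.05,0.2,0,0,0],[0.4,0,-0.05,0.2,0,0,0],[0.4,0,-0.05,0.2,0,0,0],[0.4,0,0,-4,0,0,0],[0.4,0,0,-9,0,0,0],[0.4,0,0,-12,0,0,0]],
  ],
)

```text
clock: 15.7
eef_pos: [467.9, 313.5, 144.4]
tcp_rot: [3.138, -0.003, 1.586]
contact_force: [0.2, 1.0, 0.4]
opening: 0.701
```

```bash
python3 to.py 444.4,-298.1,145,0.125; python3 - <<'E'
from h import *
f=cam("top"); save(f["pixels"],"t2",(95,215,205,335),4.5)
E
```

```text
t 15.7 [467.9 313.5 144.4] yaw 1.586 open 0.701 F [0.2 1.  0.4]
444.4,-298.1,145,0.125 shift cm [-61.12  -3.3   -0.25] turn [ 0.1 -0.3 83.7]
```

View pics/t2.png

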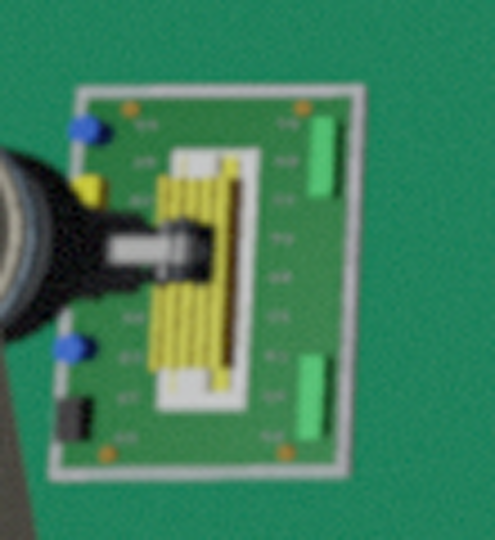

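The resistor lies along the strip: its body corners are about (158,177), (233,178), (224,370) and (150,370), with its side showing by parallax. I'll check the numbers.

```bash
python3 - <<'E'
from h import *
from m import board
f=load("top")
q=px2w(f,np.array([(158,177),(233,178),(224,370),(150,370)])/4.5+[95,215]-.39,42)
print(q.round(1),q.mean(0).round(1),board[0],((q.mean(0)[:2]-board[0])@board[1]).round(1))
E
```

```text
[[513.1 332.6  42. ]
 [513.  294.7  42. ]
 [417.8 292.1  42. ]
 [417.5 328.7  42. ]] [465.3 312.   42. ] [463.53094753 312.4563292 ] [ 1.8 -0.5]
```

The resistor is within 2 mm of the strip centre. Going back for the capacitor.

apply_moves(
  targets=[
    [[0.4,-5,-0.3,0,0,0,8],[0.4,-10,-0.6,0,0,0,16],[0.4,-15,-0.9,0,0,0,24],[0.4,-20,-1.2,0,0,0,32],[0.4,-25,-1.5,0,0,0,40],[0.4,-30,-1.8,0,0,0,48],[0.4,-35,-2.1,0,0,0,56],[0.4,-40,-2.4,0,0,0,64]],
  ],
)

```text
clock: 16.55
eef_pos: [451.6, -86.8, 145.9]
tcp_rot: [-3.14, -0.011, 0.464]
contact_force: [0.7, 0.0, 0.3]
opening: 0.697
```

```bash
python3 to.py 444.4,-298.1,145,0.125
```

```text
t 16.55 [451.6 -86.8 145.9] yaw 0.464 open 0.697 F [0.7 0.  0.3]
444.4,-298.1,145,0.125 shift cm [-10.09  18.57  -0.04] turn [-0.2 -0.6 19.4]
```

apply_moves(
  targets=[
    [[0.4,-2.2,4.1,0,0,-0.6,8],[0.4,-4.5,8.2,0,0,-0.6,16],[0.4,-6.8,12.4,0,0,-0.6,19.4],[0.4,-8.9,16.4,0,0,-0.6,19.4],[0.4,-10.1,18.6,0,0,-0.6,19.4],[0.4,-10.1,18.6,0,0,-0.6,19.4],[0.4,-10.1,18.6,0,0,-0.6,19.4],[0.4,-10.1,18.6,0,0,-0.6,19.4]],
  ],
)

```text
clock: 17.35
eef_pos: [444.2, -297.4, 144.3]
tcp_rot: [-3.138, 0.001, 0.125]
contact_force: [-0.6, 0.4, 0.2]
opening: 0.698
```

```bash
python3 to.py 444.4,-298.1,46.5,0.125
```

```text
t 17.35 [ 444.2 -297.4  144.3] yaw 0.125 open 0.698 F [-0.6  0.4  0.2]
444.4,-298.1,46.5,0.125 shift cm [0.02 0.11 9.78] turn [-0.2  0.1  0. ]
```

apply_moves(
  targets=[
    [[0.4,0,0.1,4,-0.2,0,0],[0.4,0,0.1,8,-0.2,0,0],[0.4,0,0.1,9.8,-0.2,0,0],[0.4,0,0.1,9.8,-0.2,0,0],[-0.6,0,0.1,9.8,-0.2,0,0],[-0.6,0,0.1,9.8,-0.2,0,0],[-0.6,0,0.1,9.8,-0.2,0,0],[-0.6,0,0.1,9.8,-0.2,0,0]],
  ],
  newtons=40,
)

```text
clock: 18.15
eef_pos: [445.0, -298.4, 47.6]
tcp_rot: [3.14, -0.001, 0.125]
contact_force: [0.1, 2.2, 7.3]
opening: 0.407
```

```bash
python3 to.py 525.5,15.5,140,0.125
```

```text
t 18.15 [ 445.  -298.4   47.6] yaw 0.125 open 0.407 F [0.1 2.2 7.3]
525.5,15.5,140,0.125 shift cm [ 11.92 -30.12  -9.26] turn [ 0.1 -0.   0. ]
```

apply_moves(
  targets=[
    [[-0.6,0,0,-4,0,0,0],[-0.6,1,-2.5,-7.5,0,0,0],[-0.6,2.6,-6.5,-9.2,0,0,0],[-0.6,4.4,-11,-9.2,0,0,0],[-0.6,6.2,-15.5,-9.2,0,0,0],[-0.6,8,-20,-9.2,0,0,0],[-0.6,9.8,-24.5,-9.2,0,0,0],[-0.6,11.5,-29,-9.2,0,0,0]],
  ],
)

```text
clock: 18.95
eef_pos: [523.2, 5.7, 140.0]
tcp_rot: [3.14, -0.002, 0.125]
contact_force: [0.6, -0.1, -1.9]
opening: 0.411
```

apply_moves(
  targets=[
    [[-0.6,0,0,0,0,0,0],[-0.6,0,0,0,0,0,0]],
  ],
)

```text
clock: 19.15
eef_pos: [523.3, 6.8, 140.4]
tcp_rot: [3.14, -0.003, 0.128]
contact_force: [-0.4, -0.8, -1.4]
opening: 0.417
```

```bash
python3 to.py 525.2,15.7,51,0.125
```

```text
t 19.15 [523.3   6.8 140.4] yaw 0.128 open 0.417 F [-0.4 -0.8 -1.4]
525.2,15.7,51,0.125 shift cm [ 0.28 -0.87  8.94] turn [ 0.1 -0.1  0.2]
```

apply_moves(
  targets=[
    [[-0.6,0.2,-0.9,3,0,0,0],[-0.6,0.2,-0.9,7,0,0,0],[-0.6,0.2,-0.9,8.4,0,0,0],[-0.6,0.2,-0.9,8.9,0,0,0],[-0.6,0.2,-0.9,9.0,0,0,0],[0.1,0.2,-0.9,9.0,0,0,0],[0.4,0.2,-0.9,9.0,0,0,0],[0.4,0.2,-0.9,9.0,0,0,0]],
  ],
)

```text
clock: 19.95
eef_pos: [525.1, 15.6, 51.2]
tcp_rot: [3.14, -0.004, 0.128]
contact_force: [-0.3, -0.4, -0.3]
opening: 0.701
```

```bash
python3 to.py 522.8,-308.7,145,0.125
```

```text
t 19.95 [525.1  15.6  51.2] yaw 0.128 open 0.701 F [-0.3 -0.4 -0.3]
522.8,-308.7,145,0.125 shift cm [-4.32 32.15 -9.34] turn [ 0.1 -0.2  0.2]
```

apply_moves(
  targets=[
    [[0.4,0,0,-5,0,0,0],[0.4,0,0,-9.3,0,0,0],[0.4,-0.6,5,-9.3,0,0,0],[0.4,-1.3,10,-9.3,0,0,0],[0.4,-2,15,-9.3,0,0,0],[0.4,-2.7,20,-9.3,0,0,0],[0.4,-3.4,25,-9.3,0,0,0],[0.4,-4,30,-9.3,0,0,0]],
  ],
)

```text
clock: 20.75
eef_pos: [522.9, -286.5, 145.2]
tcp_rot: [3.139, -0.005, 0.128]
contact_force: [0.9, 0.2, 0.1]
opening: 0.701
```

apply_moves(
  targets=[
    [[0.4,-0.2,2.2,0,0,0,0],[0.4,-0.2,2.2,0,0,0,0],[0.4,-0.2,2.2,0,0,0,0]],
  ],
)

```text
clock: 21.05
eef_pos: [523.4, -308.6, 145.3]
tcp_rot: [3.14, -0.005, 0.126]
contact_force: [0.5, 0.1, -0.3]
opening: 0.704
```

```bash
python3 to.py 522.8,-308.7,46,0.125
```

```text
t 21.05 [ 523.4 -308.6  145.3] yaw 0.126 open 0.704 F [ 0.5  0.1 -0.3]
522.8,-308.7,46,0.125 shift cm [-0.11 -0.02  9.93] turn [ 0.1 -0.3  0.1]
```

apply_moves(
  targets=[
    [[0.4,0,0,4,0,-0.3,0],[0.4,0,0,8,0,-0.3,0],[0.4,0,0,9.9,0,-0.3,0],[0.4,0,0,9.9,0,-0.3,0],[-0.6,0,0,9.9,0,-0.3,0],[-0.6,0,0,9.9,0,-0.3,0],[-0.6,0,0,9.9,0,-0.3,0],[-0.6,0,0,9.9,0,-0.3,0]],
  ],
)

```text
clock: 21.85
eef_pos: [524.7, -309.0, 47.7]
tcp_rot: [3.139, -0.001, 0.126]
contact_force: [-0.1, 2.9, 6.0]
opening: 0.415
```

```bash
python3 to.py 530.7,-33,140,0.125
```

```text
t 21.85 [ 524.7 -309.    47.7] yaw 0.126 open 0.415 F [-0.1  2.9  6. ]
530.7,-33,140,0.125 shift cm [  4.08 -27.28  -9.31] turn [ 0.2 -0.1  0.1]
```

apply_moves(
  targets=[
    [[-0.6,0,0,-4,0,0,0],[-0.6,0.4,-3,-7.5,0,0,0],[-0.6,1.1,-7.5,-9.3,0,0,0],[-0.6,1.8,-12,-9.3,0,0,0],[-0.6,2.5,-16.5,-9.3,0,0,0],[-0.6,3.2,-21,-9.3,0,0,0],[-0.6,3.9,-25.5,-9.3,0,0,0],[-0.6,3.9,-25.5,-9.3,0,0,0]],
  ],
)

```text
clock: 22.65
eef_pos: [531.1, -46.4, 140.5]
tcp_rot: [3.14, -0.002, 0.13]
contact_force: [-0.3, -0.7, -1.3]
opening: 0.419
```

apply_moves(
  targets=[
    [[-0.6,0,0,0,0,0,0]],
  ],
)

```text
clock: 22.75
eef_pos: [531.2, -45.7, 141.0]
tcp_rot: [3.139, -0.003, 0.132]
contact_force: [0.1, -0.8, -1.7]
opening: 0.419
```

```bash
python3 to.py 531,-33,50.7,0.125
```

```text
t 22.75 [531.2 -45.7 141. ] yaw 0.132 open 0.419 F [ 0.1 -0.8 -1.7]
531,-33,50.7,0.125 shift cm [ 0.13 -1.28  9.02] turn [ 0.1 -0.1  0.4]
```

apply_moves(
  targets=[
    [[-0.6,0.1,-1.2,2,0,0,0],[-0.6,0.1,-1.2,6,0,0,0],[-0.6,0.1,-1.2,8.4,0,0,0],[-0.6,0.1,-1.2,8.9,0,0,0],[-0.6,0.1,-1.2,9.1,0,0,0],[0.1,0.1,-1.2,9.1,0,0,0],[0.4,0.1,-1.2,9.1,0,0,0],[0.4,0.1,-1.2,9.1,0,0,0]],
  ],
)

```text
clock: 23.55
eef_pos: [531.5, -34.5, 50.6]
tcp_rot: [3.139, -0.004, 0.131]
contact_force: [0.4, 0.4, 0.7]
opening: 0.699
```

```bash
python3 to.py 601.5,-331.2,145,0.127
```

```text
t 23.55 [531.5 -34.5  50.6] yaw 0.131 open 0.699 F [0.4 0.4 0.7]
601.5,-331.2,145,0.127 shift cm [ 3.09 30.36 -9.34] turn [ 0.1 -0.2  0.2]
```

apply_moves(
  targets=[
    [[0.4,0,0,-5,0,0,0],[0.4,0,0,-9.3,0,0,0],[0.4,0.5,5,-9.3,0,0,0.2],[0.4,1,10,-9.3,0,0,0.2],[0.4,1.5,15,-9.3,0,0,0.2],[0.4,2,20,-9.3,0,0,0.2],[0.4,2.5,25,-9.3,0,0,0.2],[0.4,3,29,-9.3,0,0,0.2]],
  ],
)

```text
clock: 24.35
eef_pos: [599.0, -321.1, 144.9]
tcp_rot: [3.138, -0.005, 0.127]
contact_force: [0.5, 0.1, 0.6]
opening: 0.7
```

apply_moves(
  targets=[
    [[0.4,0.1,1.4,0,0,0,0],[0.4,0.1,1.4,0,0,0,0],[0.4,0.1,1.4,0,0,0,0]],
  ],
)

```text
clock: 24.65
eef_pos: [601.2, -334.2, 144.8]
tcp_rot: [3.139, -0.004, 0.126]
contact_force: [-0.2, 0.5, -0.8]
opening: 0.701
```

```bash
python3 to.py 601.5,-331.2,47,0.127; python3 - <<'E'
from h import *
g=cam("side"); save(g["pixels"],"s3",(230,90,430,260),4)
E
```

```text
t 24.65 [ 601.2 -334.2  144.8] yaw 0.126 open 0.701 F [-0.2  0.5 -0.8]
601.5,-331.2,47,0.127 shift cm [ 0.03 -0.32  9.78] turn [ 0.1 -0.2 -0.1]
```

View pics/s3.png

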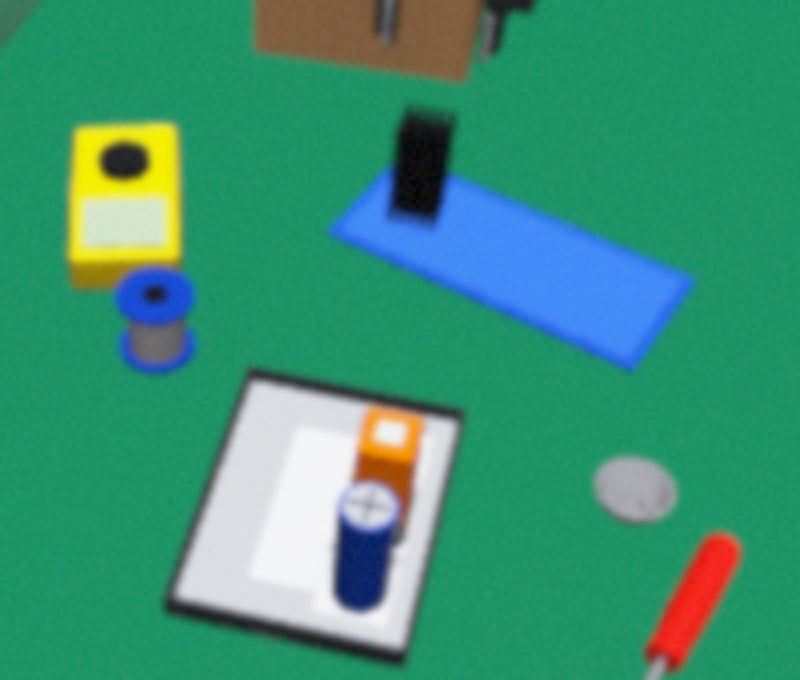

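The capacitor and relay are back upright on their spots. The heat sink stands on the mat below the gripper.

apply_moves(
  targets=[
    [[0.4,0,-0.3,4,0,-0.2,0],[0.4,0,-0.3,8,0,-0.2,0],[0.4,0,-0.3,9.8,0,-0.2,0],[0.4,0,-0.3,9.8,0,-0.2,0],[-0.6,0,-0.3,9.8,0,-0.2,0],[-0.6,0,-0.3,9.8,0,-0.2,0],[-0.6,0,-0.3,9.8,0,-0.2,0],[-0.6,0,-0.3,9.8,0,-0.2,0]],
  ],
)

```text
clock: 25.5
eef_pos: [602.5, -331.3, 49.0]
tcp_rot: [3.138, -0.003, 0.127]
contact_force: [0.6, 1.8, 6.7]
opening: 0.421
```

```bash
python3 to.py 538.5,-93.3,140,0.127
```

```text
t 25.5 [ 602.5 -331.3   49. ] yaw 0.127 open 0.421 F [0.6 1.8 6.7]
538.5,-93.3,140,0.127 shift cm [ -3.31 -24.38  -9.21] turn [ 0.2 -0.2 -0. ]
```

apply_moves(
  targets=[
    [[-0.6,0,0,-4,0,0,0],[-0.6,-0.4,-3,-7.5,0,0,0],[-0.6,-1,-7.5,-9.2,0,0,0],[-0.6,-1.6,-12,-9.2,0,0,0],[-0.6,-2.2,-16.5,-9.2,0,0,0],[-0.6,-2.8,-20.5,-9.2,0,0,0],[-0.6,-3.2,-23.5,-9.2,0,0,0],[-0.6,-3.2,-23.5,-9.2,0,0,0]],
  ],
)

```text
clock: 26.3
eef_pos: [539.4, -98.9, 140.4]
tcp_rot: [3.138, -0.002, 0.129]
contact_force: [-1.1, -0.4, -1.2]
opening: 0.421
```

apply_moves(
  targets=[
    [[-0.6,0,0,0,0,0,0]],
  ],
)

```text
clock: 26.4
eef_pos: [539.8, -98.7, 141.1]
tcp_rot: [3.138, -0.004, 0.131]
contact_force: [0.7, 0.3, -1.3]
opening: 0.416
```

```bash
python3 to.py 538.5,-93.3,52,0.127
```

```text
t 26.4 [539.8 -98.7 141.1] yaw 0.131 open 0.416 F [ 0.7  0.3 -1.3]
538.5,-93.3,52,0.127 shift cm [-0.09 -0.59  8.91] turn [ 0.2 -0.2  0.2]
```

apply_moves(
  targets=[
    [[-0.6,-0.1,-0.6,2,0,0,0],[-0.6,-0.1,-0.6,6,0,0,0],[-0.6,-0.1,-0.6,8.4,0,0,0],[-0.6,-0.1,-0.6,8.9,0,0,0],[-0.6,-0.1,-0.6,9.0,0,0,0],[0.1,-0.1,-0.6,9.0,0,0,0],[0.4,-0.1,-0.6,9.0,0,0,0],[0.4,-0.1,-0.6,9.0,0,0,0]],
  ],
)

```text
clock: 27.2
eef_pos: [539.0, -93.8, 51.6]
tcp_rot: [3.137, -0.005, 0.13]
contact_force: [-0.7, 0.3, 0.1]
opening: 0.699
```

apply_moves(
  targets=[
    [[0.4,0,0,-5,0,0,0],[0.4,0,0,-10,0,0,0],[0.4,0,5,-13,0,0,0],[0.4,0,10,-15,0,0,0],[0.4,0,15,-17,0,0,0],[0.4,0,20,-17,0,0,0],[0.4,0,25,-17,0,0,0],[0.4,0,30,-17,0,0,0]],
  ],
)

```text
clock: 28.0
eef_pos: [575.2, -377.9, 223.7]
tcp_rot: [3.136, -0.006, 0.13]
contact_force: [-0.1, 0.2, -0.3]
opening: 0.699
```

apply_moves(
  targets=[
    [[0.4,0,5,0,0,0,0],[0.4,0,10,0,0,0,0],[0.4,0,12,0,0,0,0],[0.4,0,12,0,0,0,0],[0.4,0,12,0,0,0,0]],
  ],
)

```text
clock: 28.5
eef_pos: [590.3, -496.9, 223.9]
tcp_rot: [3.137, -0.006, 0.129]
contact_force: [0.2, 0.6, 0.6]
opening: 0.698
```

```bash
python3 to.py; python3 - <<'E'
from h import *
f=cam("top"); save(f["pixels"],"t3",(236,190,346,278),7)
g=cam("side"); save(g["pixels"],"s4",sc=1.4)
E
```

```text
t 28.5 [ 590.3 -496.9  223.9] yaw 0.129 open 0.698 F [0.2 0.6 0.6]
```

View pics/t3.png

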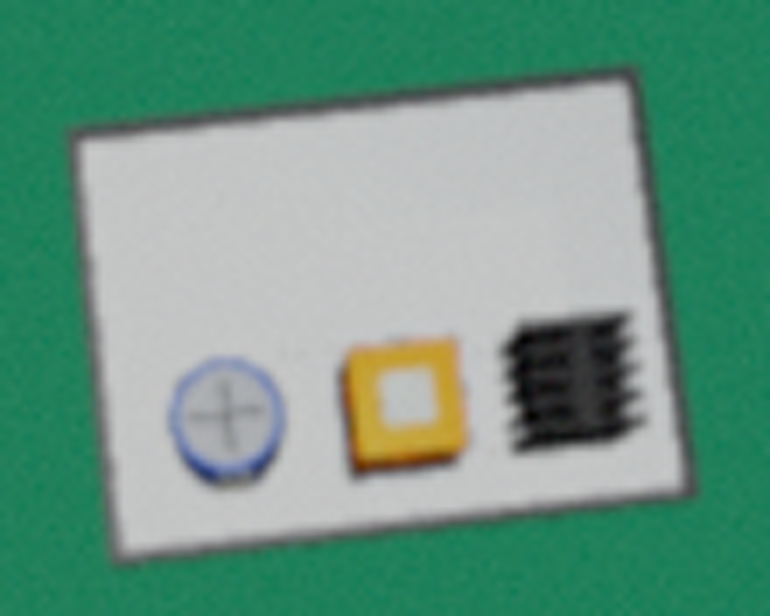

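View pics/s4.png

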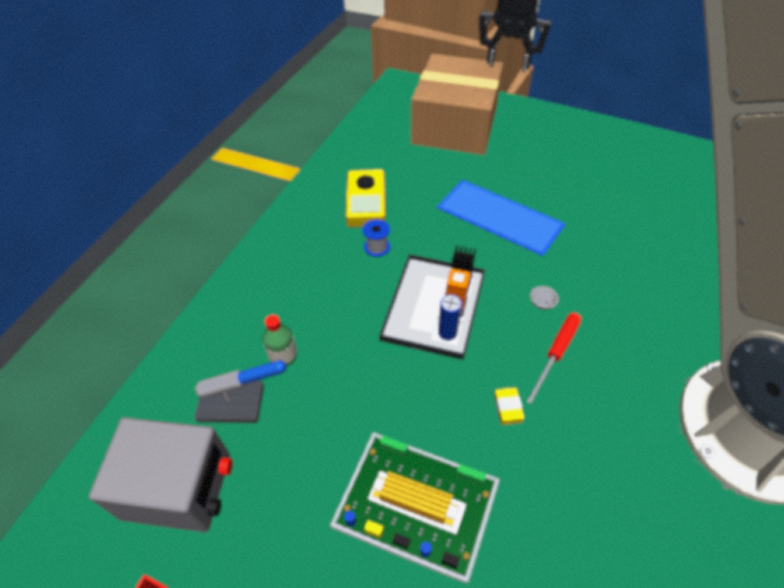

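The part tops are at (228,416), (408,397) and about (574,380), against (228,413), (404,393) and (572,378) at the start, so each is within about 2 mm. The spool and flux are unmoved, and the resistor lies on the strip. Handing in.

```bash
python3 -c "
from rig import r
print(r.sign_off())"
```

```text
the job is handed in; nothing more can be done
None
```

The job is handed in, and every check I made agrees with the task; no verdict was reported. It took 28.5 s of robot time against the 141 s limit.

- **Clearing the tray:** I stood the heat sink, relay and capacitor upright on the blue mat, and the resistor stayed where it was.
- **Resistor:** It was laid flat along the board's white strip, measured about 2 mm from the strip's centre in the top view.
- **Tall parts:** All three went back to their own tray spots, and each top is within about 2 mm of where it started. They stand upright.
- **Bystanders:** The spool and flux bottle look unmoved in the side view, and the arm ended well clear of everything.

One thing did not go quite as planned. I gripped the relay about 6 mm off its centre because the arm was still settling. I allowed for that offset when putting it back.

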